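# Valve lever past the detent into float

### The job

Two hand valves stand side by side on a steel plate on the worktop. Push the lever with the T-bar grip (not the one with the ball knob) away from the robot, over the stiff detent near the end of its travel and fully home into its float notch, so that it stays there by itself when you let go. Leave the ball-knob lever in its rest position.

Things in the scene. Friction and masses are not known exactly. Their poses are not given: they have to be found in the camera images.
- bar_knob (a point): Centre of the T-bar grip of the lever to push: black level cross bar, 22 mm diameter, 64 mm long, on an 11 mm stem, about 195 mm above the worktop at rest; nothing else within 60 mm below. Axes: y along the bar, parallel to the pivot; at rest z is up and x points level the way it is pushed (both pitch with the lever). At rest the pivot lies 37 mm ahead (+x) and 114 mm below this point.
- bar_lever (a joint): T-bar lever angle, rad: 0 at rest (leaning 0.31 toward the robot), 0.58 in the float notch, at its stop (leaning 0.27 away, grip 69 mm farther on, same height). Sprung back to 0 if let go early. Pushing at the grip takes 1 to 2 N at first and about 11 N from 0.22 to 0.32, where the detent is stiffest; past its crest at about 0.42 the lever snaps on to 0.58 by itself and stays.
- ball_knob (a point): Centre of the black ball knob, 34 mm diameter, of the other lever, to be left alone: 110 mm to the left or right of the T-bar grip (the valves may stand either way round), same height at rest, same axes, lean and lever length (120 mm from pivot to knob).
- ball_lever (a joint): Ball-knob lever angle, rad: 0 at rest, up to 0.36 when pushed away from the robot; a spring returns it to 0.

How it is judged:
By the outcome, as a careful person would: the job done as asked, in the order asked, and still so for the second after the job is handed in, with the robot touching nothing.
It also fails if it takes over 32 s, if anything falls off the work surface, if the arm or the gripper's body presses on something with over 40 N, if the wrist force passes 120 N, or if a joint passes its speed limit or range.

### The arm

A 6-joint arm with a two-finger parallel gripper is mounted at the origin on a cart in front of the work surface, level with it; the furniture and walls round the work are solid. World frame = base frame: x ahead of the robot, y to its left, z up, the work surface at z = 0. Lengths are in m, angles in degrees, forces in N, time in s.
With the tool pointing down it reaches from about 0.35 to 0.875 m from the base axis. Payload 4.2 kg.
Tool frame: the origin (TCP) lies on the front face of the gripper's body, between the roots of the fingers; the fingertips stand 70 mm ahead of it and the grasp point (between the pads) lies 51 mm ahead of it; z points along the fingers, y is the line along which they close (so a half turn about z gives the same grasp; the last joint's range is limited). The gripper opens to 87 mm and grips with 3 to 60 N. Pads are 19 mm wide; open, the fingers measure 117 mm over their backs; the gripper's body (75 mm by 190 mm) begins 51 mm behind the grasp point.
Start: joints at [77.957, 22.042, 0.453, 0, -68.411, -14.817], TCP at [0.282, 0.558, 0.292] pointing down, gripper open.
Joint ranges: [-179.83, 179.83], [-69.29, 118.12], [-61.27, 80.66], [-181.25, 117.63], [-171.15, -9.14], [-177.46, 177.46]. Speed limits (degrees/s): [159.86, 159.86, 180, 180, 180, 180].

### API

Orientations are given as a 3x3 rotation matrix whose columns are the frame's x, y, z axes.
In Python, from station import r gives the robot as it stands.
- The arm moves only by the shell command python3 -m pendant 'ROWS' [OPENING]. ROWS is JSON, a list of rows, each a list of 2 entries, a list of its own where there are three numbers: the shift along the tool's x, y, z in mm, then the turn, a rotation vector about the tool's x, y, z in rad. A call has 1 to 10 rows; each row is the pose to reach, as a shift and turn from the pose commanded when the call began, along the tool's axes at that moment; what a row does not reach only later rows make up. A row lasts 1/10 s, in which the tool goes at most 50 mm and 8.59 degrees, less where a joint would pass 70% of its speed; a pose out of reach is approached as far as the arm can. A call with a gripper value outside its range is refused whole. OPENING is the opening, from 0 (shut) to 1 (fully open), set as the call begins (- or left out, the last holds). The fingers move at their own pace and stop on an object; the grip force is fixed at half the most. Time passes only in rows, so rows that repeat a pose let the fingers close. It gives the time, the measured TCP pose, the force, the opening and the grip force at its end, in the units of the state.
- r.sense(): the state, without advancing time (a new reading comes with each control period).
- r.capture(name): name is "scene" or "side" or "wrist"; returns a dict with "frame" (400x640x3 uint8, red, green, blue), "vertical_fov" (degrees; the focal length in pixels is half the picture's height over the tangent of half this angle, whatever the lens; pixels are square), "cx", "cy" (the principal point, pixels), "rvec" (rotation vector, rad) and "tvec" (3), from world to camera coordinates, as OpenCV has them. Camera axes: x right, y down, z forward; pixel columns grow to the right and rows downward; lengths in m; the calibration is good to about 2 mm. A picture is of the moment at which its call begins. There is no depth.
- r.finish_job(): hands the job in; it is judged then, once.
The state is a dict: "time_s": time; "joints": joint angles; "joint_velocities": joint speeds; "effort": joint torques, N m; "tcp_pos": TCP position; "ee_rot": TCP orientation; "wrist_force": force on the tool from outside, world axes, zero at the start; "moment": the same for the moment, N m; "gripper_width": opening from 0.0 (shut) to 1.0 (fully open); "gripper_force": force on a finger pad.
Only numpy, scipy, OpenCV 4.12 (cv2) and the standard library are available. Lean on these libraries where they do the work, as an engineer would, in place of code of your own. Each camera call takes 0.05 s, during which the arm holds its last target. There are 200 camera calls.

## Working session

There is one attempt and no reset: what is moved stays moved. The work goes in short steps, Python scripts to look and compute and a shell command to move; the robot and the scene stay as the last step left them, time stands still between calls to the robot, and variables do not carry over. Pictures are saved under pics/ and viewed, at most 10 in all, crops included, and the job is handed in when it is done.

```bash
mkdir -p pics; python3 - <<'E'
from station import r
import cv2,numpy as np
for n in("scene","side"):
    c=r.capture(n); cv2.imwrite(f"pics/{n}0.png",c["frame"][:,:,::-1])
    print(n,c["vertical_fov"],c["cx"],c["cy"],c["rvec"],c["tvec"])
s=r.sense();print(s["time_s"],s["tcp_pos"],np.round(s["ee_rot"],3).tolist(),s["wrist_force"])
E
```

```text
scene 57.07770608274071 320.8394601300143 208.08111134544484 [ 1.77656304 -1.07527453  0.64704308] [-0.20383813  0.40278862  0.45987546]
side 42.19921990708851 325.94363052161486 187.0591208278973 [ 0.09172861 -2.75731536  1.44280833] [0.53717314 0.15583533 0.97156239]
0.1 [0.28217688 0.55722277 0.29123553] [[0.892, -0.452, -0.001], [-0.452, -0.892, -0.002], [0.0, 0.002, -1.0]] [ 0.52298422 -0.07655692 -1.2838085 ]
```

View pics/scene0.png

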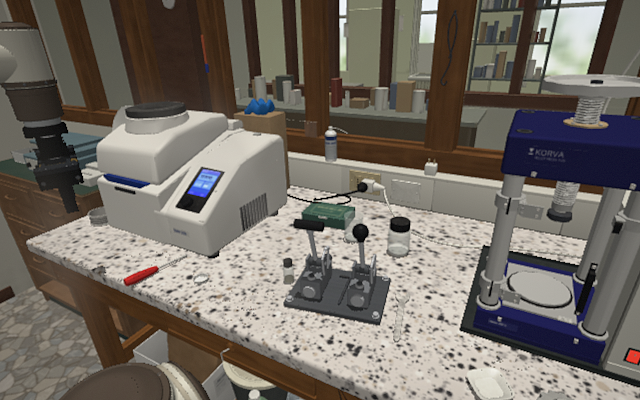

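View pics/side0.png

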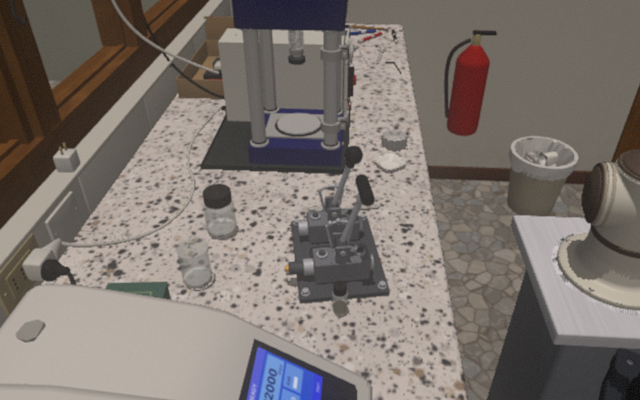

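The T-bar grip is at about (308,225) in scene and (365,190) in side. The ball knob is at (361,231) in scene and (354,155) in side. The next step is to triangulate both from dark-pixel centroids.

```bash
cat > h.py <<'E'
import cv2,numpy as np
def cam(c):
    f=200/np.tan(np.radians(c["vertical_fov"]/2))
    K=np.array([[f,0,c["cx"]],[0,f,c["cy"]],[0,0,1.]])
    return K@np.c_[cv2.Rodrigues(np.array(c["rvec"]))[0],np.array(c["tvec"])]
def tri(P,Q,a,b):
    X=cv2.triangulatePoints(P,Q,np.float64(a).reshape(2,1),np.float64(b).reshape(2,1)).ravel();X=X[:3]/X[3]
    e=[np.linalg.norm((M@np.r_[X,1])[:2]/(M@np.r_[X,1])[2]-u) for M,u in((P,a),(Q,b))]
    return X,e
E
python3 - <<'E'
from h import *
from station import r
C={n:r.capture(n) for n in("scene","side")};P={n:cam(C[n]) for n in C}
def blob(n,u,R=22):
    g=C[n]["frame"].max(2)<50
    k,l,s,ce=cv2.connectedComponentsWithStats(g.astype(np.uint8))
    i=min((i for i in range(1,k) if s[i,4]>40),key=lambda i:np.hypot(*(ce[i]-u)))
    print(n,s[i].tolist(),ce[i].round(1)); 
    return ce[i]
for nm,a,b in(("bar",(308,225),(365,190)),("ball",(361,231),(354,155))):
    print(nm,tri(P["scene"],P["side"],blob("scene",a),blob("side",b)))
for nm,a,b in(("barL",(295,224),(360,179)),("barL'",(295,224),(370,203)),("barR",(322,226),(360,179))):
    print(nm,tri(P["scene"],P["side"],np.float64(a),np.float64(b)))
a=cv2.resize(C["scene"]["frame"][200:330,270:410],None,fx=4,fy=4)[:520,:,::-1]
cv2.imwrite("pics/c1.png",a)
E
```

```text
scene [294, 216, 31, 15, 294] [309.  224.4]
side [445, 40, 25, 70, 127] [449.8  69.7]
bar (array([ 0.32419735, -0.07812672,  0.33588101]), [np.float64(31.26594453457942), np.float64(13.485752610489055)])
scene [353, 224, 15, 18, 205] [360.1 232.2]
side [445, 40, 25, 70, 127] [449.8  69.7]
ball (array([ 0.32119531, -0.14361382,  0.3189618 ]), [np.float64(15.235911395325408), np.float64(5.913883540756715)])
barL (array([0.47270647, 0.06142787, 0.21371226]), [np.float64(11.846333801554344), np.float64(7.75499488330141)])
barL' (array([0.46412602, 0.07841634, 0.19187921]), [np.float64(0.7620065421681781), np.float64(0.5119268344340925)])
barR (array([0.47980134, 0.01934627, 0.19593606]), [np.float64(0.7589833339982234), np.float64(0.47205853070380427)])
```

View pics/c1.png

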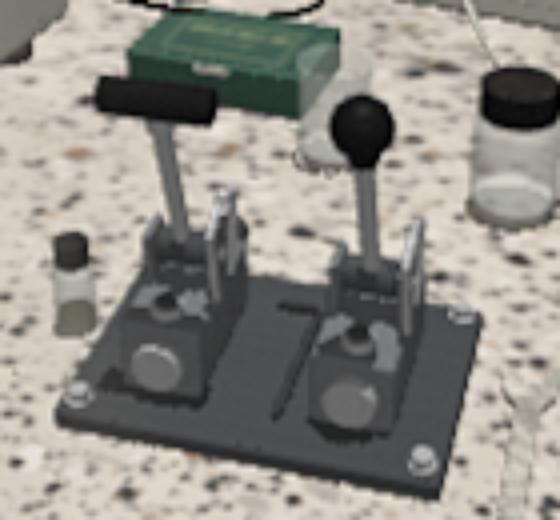

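The crop shows the T-bar on the left and the ball on the right. The white machine stands between the start pose and the valves, so I'll refine the points and locate it.

```bash
python3 - <<'E'
from h import *
from station import r
C={n:r.capture(n) for n in("scene","side")};P={n:cam(C[n]) for n in C}
f=C["side"]["frame"].max(2)
def ctr(x0,y0,x1,y1,t=60):
    y,x=np.nonzero(f[y0:y1,x0:x1]<t); return np.array([x.mean()+x0,y.mean()+y0]),len(x)
b,n1=ctr(353,174,378,208); k,n2=ctr(342,144,366,166); print(b,n1,k,n2)
B,e=tri(P["scene"],P["side"],np.array([309,224.6]),b);print("bar",B,e)
K,e=tri(P["scene"],P["side"],np.array([360.4,231.5]),k);print("ball",K,e,np.linalg.norm(B-K))
d=(B-K)[:2];d/=np.linalg.norm(d);print("push dir",d[1],-d[0],np.degrees(np.arctan2(-d[0],d[1])))
def plane(n,u,z):
    M=P[n];A=np.c_[M[:,0],M[:,1],M[:,2]*z+M[:,3]];w=np.linalg.solve(A,np.r_[u,1]);return (w[:2]/w[2]).round(3)
print("machine",plane("scene",(210,255),0),plane("scene",(108,213),0),plane("scene",(288,215),0),plane("side",(370,372),.1),plane("side",(370,372),.05))
print("mach top pts",tri(P["side"],P["scene"],np.array([365.,370]),np.array([180.,208])))
for u in ((195,165),(155,100),(240,125)): print(u,[plane("scene",u,z) for z in(.2,.3)])
E
```

```text
[364.42492013 190.26837061] 313 [352.07936508 155.67063492] 252
bar [0.47279397 0.04806574 0.19428423] [np.float64(0.18606097154589366), np.float64(0.12020685443884192)]
ball [ 0.49518726 -0.05946383  0.19361634] [np.float64(0.31578394109692737), np.float64(0.17724055672793887)] 0.10983857895862832
push dir 0.9789962375320329 0.20387831394761793 11.763844496080772
machine [0.507 0.399] [0.551 0.927] [0.815 0.339] [0.46  0.324] [0.457 0.288]
mach top pts (array([0.46017908, 0.38951589, 0.1831301 ]), [np.float64(11.040253582125231), np.float64(9.637883165828399)])
(195, 165) [array([0.649, 0.556]), array([0.436, 0.313])]
(155, 100) [array([1.493, 1.774]), array([1.043, 1.189])]
(240, 125) [array([1.139, 0.787]), array([0.788, 0.48 ])]
```

The T-bar grip is at (0.473, 0.048, 0.194) and the push direction is 11.8° in yaw. The measured 110 mm spacing to the ball confirms the fix. The machine lies at x > 0.46 for y > 0.3, so I'll skirt it at low x.

```bash
python3 -m pendant '[[[20,28,0],[0,0,-0.07]],[[42,60,0],[0,0,-0.15]],[[64,91,0],[0,0,-0.22]],[[86,123,0],[0,0,-0.3]],[[108,154,0],[0,0,-0.38]],[[130,186,0],[0,0,-0.46]],[[152,217,0],[0,0,-0.54]],[[174,249,0],[0,0,-0.61]],[[195,279,0],[0,0,-0.675]],[[195,279,0],[0,0,-0.675]]]' 0
python3 - <<'E'
from station import r
import numpy as np
s=r.sense();R=np.array(s["ee_rot"]);print(s["joints"],np.degrees(np.arctan2(R[1,0],R[0,0])))
g=np.array([.473,.048])-.05*np.array([.979,.204]);print((R.T@(np.r_[g,.246]-s["tcp_pos"])*1000).round(1))
E
```

```text
time_s: 1.3
tcp_pos: [0.3297, 0.2171, 0.2923]
ee_rot: [[0.979, 0.202, -0.001], [0.202, -0.979, -0.0], [-0.001, 0.0, -1.0]]
wrist_force: [-1.0, 0.3, -0.4]
gripper_width: 0.173
gripper_force: 0.0
[ 5.72234182e+01 -1.23961850e+00 -2.89596942e+01 -2.66786930e-02
 -6.23061409e+01  4.44507864e+01] 11.661799691313169
[ 56.2 194.7  46.3]
```

```bash
python3 -m pendant '[[[10,35,0],[0,0,0]],[[20,75,0],[0,0,0]],[[30,115,0],[0,0,0]],[[42,155,0],[0,0,0]],[[52,185,0],[0,0,0]],[[56,195,5],[0,0,0]],[[56,195,20],[0,0,0]],[[56,195,35],[0,0,0]],[[56,195,46],[0,0,0]],[[56,195,46],[0,0,0]]]' 0
python3 - <<'E'
from station import r
import numpy as np,cv2
s=r.sense();R=np.array(s["ee_rot"])
print((R.T@(np.array([.473,.048,.194])-s["tcp_pos"])*1000).round(1))
a=r.capture("scene")["frame"][150:330,220:420];b=r.capture("side")["frame"][90:270,270:470]
cv2.imwrite("pics/c2.png",cv2.resize(np.hstack([a,b]),None,fx=2,fy=2)[:,:,::-1])
E
```

```text
time_s: 2.3
tcp_pos: [0.4242, 0.0414, 0.2447]
ee_rot: [[0.979, 0.205, -0.003], [0.205, -0.979, -0.001], [-0.004, 0.001, -1.0]]
wrist_force: [0.4, -1.2, -0.3]
gripper_width: 0.004
gripper_force: 0.0
[49.3  3.5 50.5]
```

View pics/c2.png

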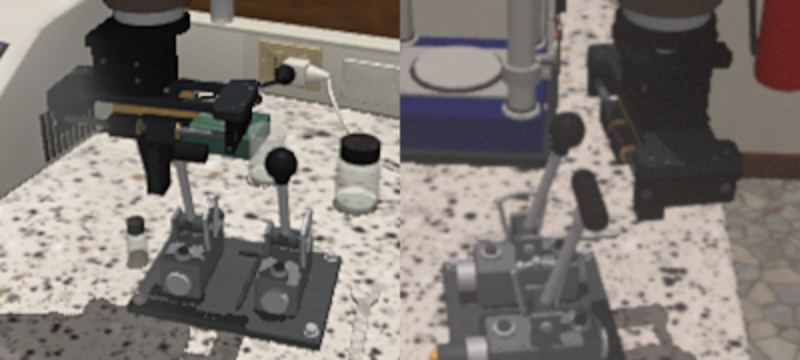

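The closed fingers are behind the T-bar, with the tip slightly below bar level and clear of the ball. I'll push in stages.

```bash
python3 -m pendant '[[[10,2,0],[0,0,0]],[[20,3,0],[0,0,0]],[[28,3,0],[0,0,0]],[[34,3,0],[0,0,0]],[[40,3,0],[0,0,0]],[[46,3,0],[0,0,0]],[[52,3,0],[0,0,0]],[[56,3,0],[0,0,0]],[[60,3,0],[0,0,0]],[[60,3,0],[0,0,0]]]' 0
```

```text
time_s: 3.4
tcp_pos: [0.4824, 0.0496, 0.2458]
ee_rot: [[0.979, 0.204, -0.007], [0.204, -0.979, -0.002], [-0.007, 0.001, -1.0]]
wrist_force: [-9.5, -0.5, 5.1]
gripper_width: 0.001
gripper_force: 4.3
```

The force is about 10 N at 30 mm of travel, as expected. I'll continue over the crest.

```bash
python3 -m pendant '[[[4,0,0],[0,0,0]],[[8,0,0],[0,0,0]],[[12,0,0],[0,0,0]],[[16,0,0],[0,0,0]],[[20,0,0],[0,0,0]],[[24,0,0],[0,0,0]],[[28,0,0],[0,0,0]],[[31,0,0],[0,0,0]],[[33,0,0],[0,0,0]],[[33,0,0],[0,0,0]]]' 0
python3 - <<'E'
from station import r
import numpy as np,cv2
a=r.capture("scene")["frame"][150:330,220:420];b=r.capture("side")["frame"][90:270,270:470]
cv2.imwrite("pics/c3.png",cv2.resize(np.hstack([a,b]),None,fx=2,fy=2)[:,:,::-1])
E
```

```text
time_s: 4.4
tcp_pos: [0.5171, 0.0574, 0.2462]
ee_rot: [[0.979, 0.205, 0.0], [0.205, -0.979, 0.0], [0.0, -0.0, -1.0]]
wrist_force: [-0.2, -0.9, -0.3]
gripper_width: 0.004
gripper_force: 0.0
```

View pics/c3.png

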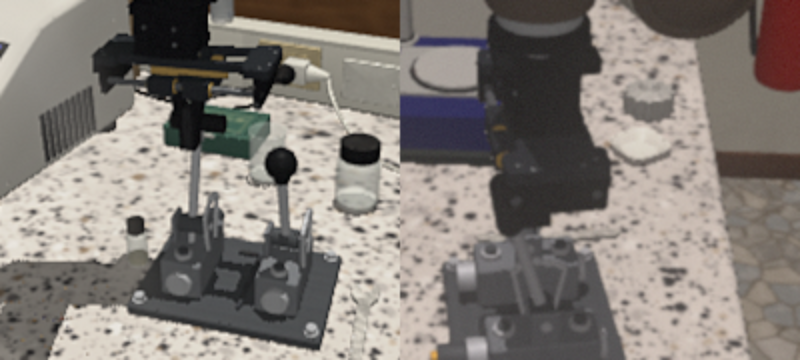

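The force fell to zero, so the lever snapped on past the fingers. I'll retreat and verify.

```bash
python3 -m pendant '[[[-8,0,0],[0,0,0]],[[-22,0,0],[0,0,0]],[[-40,0,0],[0,0,0]],[[-60,0,0],[0,0,0]],[[-80,0,0],[0,0,0]],[[-100,0,-10],[0,0,0]],[[-110,-20,-25],[0,0,0]],[[-110,-50,-40],[0,0,0]],[[-110,-80,-50],[0,0,0]],[[-110,-80,-50],[0,0,0]]]' 0
python3 - <<'E'
from station import r
import numpy as np,cv2
a=r.capture("scene")["frame"][150:330,220:420];b=r.capture("side")["frame"][90:270,270:470]
cv2.imwrite("pics/c4.png",cv2.resize(np.hstack([a,b]),None,fx=2,fy=2)[:,:,::-1])
E
```

```text
time_s: 5.5
tcp_pos: [0.3923, 0.1151, 0.2981]
ee_rot: [[0.978, 0.209, 0.004], [0.209, -0.978, 0.003], [0.004, -0.002, -1.0]]
wrist_force: [-0.0, 0.7, 0.1]
gripper_width: 0.006
gripper_force: 0.0
```

View pics/c4.png

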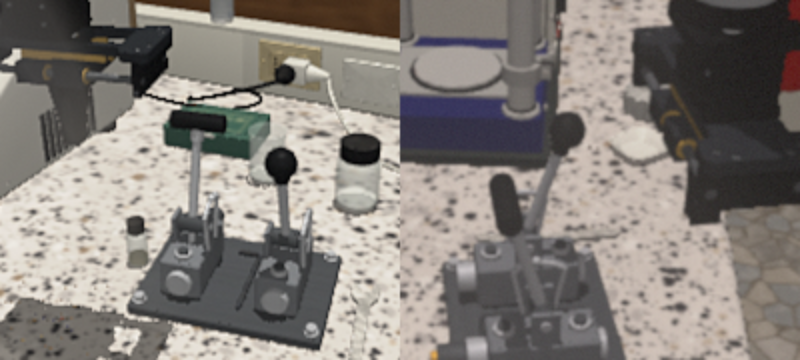

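The T-bar stays leaning away from the robot, at about (198,122) and (507,205) in this picture. The ball has not moved. I'll check the travel numerically.

```bash
python3 - <<'E'
from h import *
from station import r
P={n:cam(r.capture(n)) for n in("scene","side")}
B,e=tri(P["scene"],P["side"],np.array([220+198/2,150+122/2]),np.array([270+(507-400)/2,90+205/2]))
d=B-[.473,.048,.194];print(B,e,d@[.979,.204,0])
if d@[.979,.204,0]>.063: print(r.finish_job())
E
```

```text
[0.53877833 0.06006861 0.1948738 ] [np.float64(0.041275856182304525), np.float64(0.02885928438322196)] 0.06685897786627915
the job is handed in; nothing more can be done
None
```

The T-bar lever was pushed over the detent and stays in its float notch by itself: its grip is 67 mm farther on, against 69 mm expected. The ball-knob lever looks unmoved at rest, the arm is clear, and I handed the job in after about 6 s of robot time.

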